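# Clamp the bead dowel and torque its bolt to the click

### The arm

A 6-joint arm with a two-finger parallel gripper is mounted at the origin on the work surface. World frame = base frame: x ahead of the robot, y to its left, z up, the work surface at z = 0. Lengths are in m, angles in rad, forces in N, time in s.
With the tool pointing down it reaches from about 0.3 to 0.875 m from the base axis. Payload 6.4 kg.
Tool frame: the origin (TCP) lies at the centre of the arm's flange, where the gripper is bolted on; the fingertips stand 173 mm ahead of it and the grasp point (between the pads) lies 155 mm ahead of it; z points along the fingers, x is the direction in which the jaws open and shut, and the axes are right-handed (so a half turn about z gives the same grasp; the last joint's range is limited). The gripper opens to 85 mm and grips with 20 to 120 N. Pads are 22 mm wide; open, the fingers measure 114 mm over their backs; the gripper's body (76 mm by 85 mm) begins 54 mm behind the grasp point. The pads swing forward as they close: fully open they stand 13 mm farther back than shut.
Start: joints at [-1.546, 0.181, 1.607, -0, 1.354, -0.206], TCP at [0.132, -0.56, 0.405] pointing down, gripper open.
Joint ranges: [-2.99, 2.99], [-0.89, 2.07], [0.3, 2.58], [-1.14, 4.28], [0, 2.63], [-3.12, 3.12]. Speed limits (rad/s): [2.57, 2.57, 3.01, 3.14, 3.14, 3.14].

### API

Orientations are given as a unit quaternion [w, x, y, z].
In Python, from bench import ctrl gives the robot as it stands. The module is installed in compiled form; this text tells all that it offers.
- The arm moves only by the tool move_arm, never from a script. Its argument "moves" is a list of rows, each an object of numbers: "gripper": the opening in per cent of the stroke, from 0 (shut) to 100 (fully open); "x", "y", "z": the shift along the tool's x, y, z in cm; "roll": the turn about the tool's z in degrees. In form: [{"gripper": .., "x": .., "y": .., "z": .., "roll": ..}, ...]. A call has 1 to 5 rows; each row shifts and turns the commanded pose from where the row before left it, along the tool's axes as they then stand; what a row does not reach is not made up. A row lasts 1/8 s, in which the tool goes at most 62.5 mm and 10.7 degrees, less where a joint would pass 70% of its speed; a pose out of reach is approached as far as the arm can. A call is refused whole if a number of a shift passes 6.25 or a number of a turn 10.7, either way. A call with a gripper value outside its range is refused whole. The fingers move at their own pace and stop on an object; the grip force is fixed at half the most. Time passes only in rows, so rows that do not move let the fingers close. It gives the time, the measured TCP pose, the force and the opening at its end, in the units of the state.
- ctrl.get_obs(): the state, without advancing time (a new reading comes with each control period).
- ctrl.camera(name): name is "scene" or "top" or "wrist"; returns a dict with "img" (480x640x3 uint8, red, green, blue), "fx", "fy", "cx", "cy" (pixels), "world_from_camera" (4x4, takes a point from camera to world coordinates); the wrist camera has in their place "tool_from_camera" (4x4, takes a point from camera to tool coordinates, whose origin is the TCP and whose axes are the tool frame's). Camera axes: x right, y up, looking along -z (the intrinsics and any distortion apply to the point x, -y, -z); pixel columns grow to the right and rows downward; lengths in m; the calibration is good to about 2 mm. The wrist camera is an equidistant fisheye: a pixel r from the principal point sees the ray r / f radians off the axis. A picture is of the moment at which its call begins: read the wrist's pose just before it. There is no depth.
- ctrl.hand_in(): hands the job in, once; it reports no verdict.
The state is a dict: "time_s": time; "q": joint angles; "dq": joint speeds; "joint_efforts": joint torques, N m; "eef_pos": TCP position; "eef_rot": TCP orientation; "wrist_force": force on the tool from outside, world axes, zero at the start; "torque": the same for the moment, N m; "opening": opening from 0.0 (shut) to 1.0 (fully open).
Only numpy, scipy, OpenCV 4.12 (cv2) and the standard library are available. Lean on these libraries where they do the work, as an engineer would, in place of code of your own. Each camera call takes 0.05 s, during which the arm holds its last target. There are 200 camera calls.

### The job

Stand the white bead cluster's dowel in the empty bore of the metal clamp block, pressing gently until it is fully home, and let go of it. Only then turn the click wrench that sits on the clamp's bolt clockwise (seen from above) until its handle breaks over at the hinge; stop as soon as it gives, well before the hinge's end, and let the handle spring straight again with the bolt left tight. Leave the star, the rainstick and the fidget slider where they are.

Things in the scene. Friction and masses are not known exactly. Their poses are not given: they have to be found in the camera images.
- beads_center (a point): Middle of the largest bead (38 mm across, straight side 18 mm high) of the loose white ceramic bead cluster: grip here. The piece (about 0.1 to 0.2 kg, round, 95 mm tall) is, from its foot up: wooden dowel 18 mm across, 30 mm long, foot bevelled 2 mm; bead 30 across, 16 high; this bead, 28 high; bead 26 across, 18 high. This point is 60 mm above the foot, 35 below the top. z up along the dowel.
- beads_foot (a point): Centre of the foot of the bead cluster's dowel, its lowest point; z up along the dowel. At the start it stands 10 mm above the table in a shallow hole (12 mm deep, 23 mm wide) of a fixed wooden rest block 56 x 56 x 22 mm.
- clamp: Fixed metal clamp block on the table, 150 (x) x 70 (y) x 42 mm high, with the wrench on its bolt. Origin on the table under the bolt's axis; x runs along the block towards the bore; the block reaches from x = -35 to +115 mm.
- bore (a point): Centre of the mouth of the empty bore in the clamp block's top face (42 mm above the table), 55 mm from the bolt's axis. 21 mm across, 2.5 mm bevel at the mouth, 34 mm deep. The dowel is home when its lowest bead rests on the top face, the foot 30 mm below this point. x points away from the bolt along the block, z up.
- bolt_axis (a point): Point on the bolt's upright axis at the height of the wrench handle's centre line, 59 mm above the table. The steel wrench head there is 34 mm across, its top 71 mm above the table. The wrench cannot come off the bolt.
- handle_grip (a point): Point on the centre line of the handle in its black round grip (22 mm thick, 105 mm long, 59 mm above the table, free below). 150 mm from the bolt's axis, 110 mm from the break-over hinge; the handle ends 65 mm farther out. x points along the handle towards the bolt. It can be pushed sideways with shut fingers or pinched from above.
- bolt (a joint): Turn of bolt and wrench head, rad, growing clockwise seen from above (tightening); 0 to 0.3 at the start. Slow turning takes a steady 0.5 N m (about 3.5 N at handle_grip) and it stays where left, until the wedge inside comes up solid at a value that differs from case to case, about 0.9 to 1.35 (it may ease back up to 0.1 on release): to be found by feel.
- click (a joint): Bend of the handle at its hinge (upright pin 40 mm from the bolt's axis), rad: 0 straight, grows as the handle bends clockwise, end stop 0.45. A spring holds it straight up to 1.05 N m (about 9.5 N at handle_grip), then it gives at nearly constant force; it springs back to 0, damped, when eased. Broken over from 0.12; beyond 0.32 it is forced.
- star: Bystander: flat five-armed coral silicone star, about 78 mm across, 16 mm thick, lying loose; origin under its centre.
- rainstick: Bystander: upright wooden rainstick segment, 44 mm across, 130 mm tall, loose; origin under its centre.
- fidget: Bystander: chrome fidget slider, two stacked plates, 64 x 26 x 14 mm, lying loose; origin at the centre of its underside.
Not all that is in view belongs to the job. What is meant by the part that bears beads_center is not blue or red, and is the smaller of those in its own colour.

How it is judged:
By the outcome, as a careful person would: the job done as asked, in the order asked, and still so for the second after the job is handed in, with the robot touching nothing.
It also fails if it takes over 67 s, if anything falls off the work surface, if the arm or the gripper's body presses on something with over 40 N, if the wrist force passes 120 N, or if a joint passes its speed limit or range.

## Working session

There is one attempt and no reset: what is moved stays moved. The work goes in short steps, Python scripts to look and compute and a tool call to move; the robot and the scene stay as the last step left them, time stands still between calls to the robot, and variables do not carry over. Pictures are saved under pics/ and viewed, about 8 in all and at most 12, crops included, and the job is handed in when it is done.

Besides the shell and the picture viewer there is one more tool, called after "Request:" by a JSON object that holds its "api" and its "payload", one argument or row to a line. move_arm: Moves the arm, as the interface text tells. Its arguments: {"type":"object","properties":{"moves":{"type":"array","items":{"type":"object","properties":{"gripper":{"type":"number"},"x":{"type":"number"},"y":{"type":"number"},"z":{"type":"number"},"roll":{"type":"number"}}}}},"required":["moves"]}

```bash
mkdir -p pics; cat > h.py <<'E'
import numpy as np, cv2
from bench import ctrl
def save(name,f):
    o=ctrl.get_obs(); c=ctrl.camera(name); cv2.imwrite(f'pics/{f}.png',c['img'][:,:,::-1]); 
    np.savez(f'pics/{f}.npz',T=c.get('world_from_camera',c.get('tool_from_camera')),k=[c['fx'],c['fy'],c['cx'],c['cy']],p=o['eef_pos'],q=o['eef_rot'],w=name=='wrist')
    return c
def R(q):
    from scipy.spatial.transform import Rotation as Ro
    return Ro.from_quat([q[1],q[2],q[3],q[0]]).as_matrix()
def ray(f,u,v):
    d=np.load(f'pics/{f}.npz'); fx,fy,cx,cy=d['k']; T=d['T']
    a,b=(u-cx)/fx,(v-cy)/fy
    if d['w']:
        r=np.hypot(a,b); s=np.sin(r)/max(r,1e-9); D=np.array([a*s,-b*s,-np.cos(r)])
        M=np.eye(4); M[:3,:3]=R(d['q']); M[:3,3]=d['p']; T=M@T
    else: D=np.array([a,-b,-1])
    return T[:3,3],T[:3,:3]@D
def onz(f,u,v,z):
    o,D=ray(f,u,v); return o+D*(z-o[2])/D[2]
def cross(r1,r2):
    (o1,d1),(o2,d2)=r1,r2
    A=np.stack([d1,-d2],1); s=np.linalg.lstsq(A,o2-o1,rcond=None)[0]
    p,q=o1+d1*s[0],o2+d2*s[1]; return (p+q)/2,np.linalg.norm(p-q)
E
python3 - <<'E'
from h import *
for n in ['scene','top']:
    save(n,n+'0'); d=np.load(f'pics/{n}0.npz'); print(d['k'],d['T'].round(3).tolist())
print(ctrl.get_obs())
E
```

```text
[498.8931774  498.8931774  312.36499696 237.65203986] [[0.196, -0.64, 0.743, 1.454], [0.98, 0.145, -0.133, -0.169], [-0.023, 0.754, 0.656, 0.797], [0.0, 0.0, 0.0, 1.0]]
[487.55630243 487.55630243 326.47274668 230.28239143] [[-0.121, 0.971, -0.205, 0.43], [-0.993, -0.119, 0.02, 0.011], [-0.005, 0.206, 0.979, 1.117], [0.0, 0.0, 0.0, 1.0]]
{'time_s': 0.1, 'q': array([-1.54630846e+00,  1.81489354e-01,  1.60788177e+00,  2.63792091e-06,
        1.35380566e+00, -2.06299548e-01]), 'dq': array([ 0.00055052, -0.00200368, -0.00305035, -0.00035303,  0.00022545,
       -0.00165979]), 'joint_efforts': array([ 1.63771610e-04, -4.45879161e+01, -3.52240527e+01, -4.04445300e-04,
        4.11333298e-03,  6.61517817e-06]), 'eef_pos': array([ 0.1315401 , -0.55952827,  0.403874  ]), 'eef_rot': array([-6.09427376e-04,  7.83818476e-01, -6.20989508e-01, -5.05926213e-04]), 'wrist_force': array([-0.0791294 , -0.50761287, -0.30655621]), 'torque': array([-0.03616425,  0.04813412,  0.01203628]), 'opening': 1.000558436977155}
```

View pics/scene0.png

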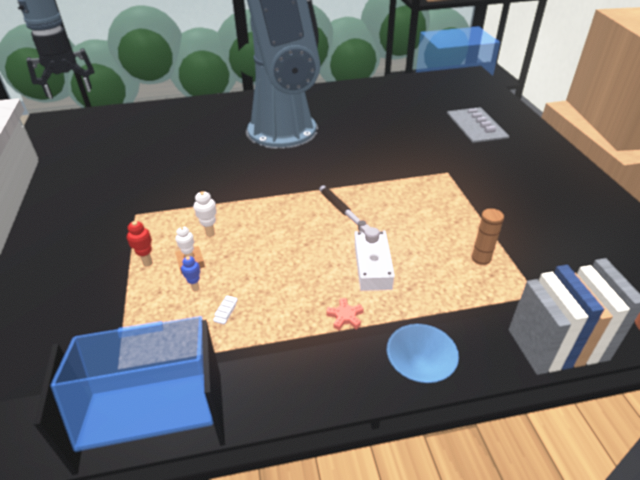

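View pics/top0.png

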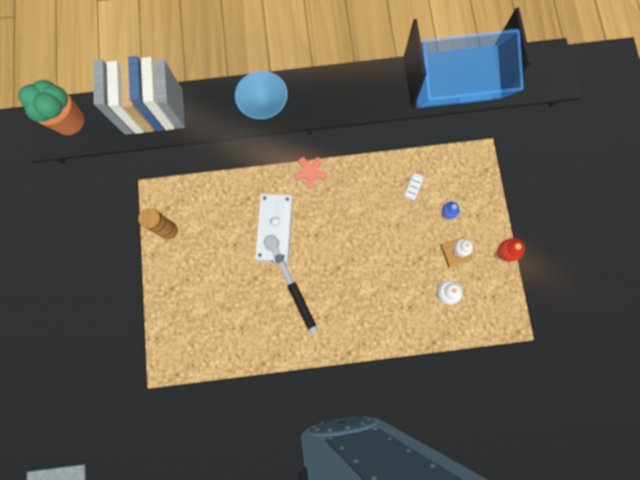

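Scene: red (140,240), blue (190,270), large white (205,210) and small white in the rest block (185,243); in the top view those whites are at (450,293) and (464,248). The small white one in the rest block fits: it is neither blue nor red, and it is the smaller white. I'll confirm with an enlarged crop.

```bash
python3 - <<'E'
from h import *
t=cv2.imread('pics/top0.png'); s=cv2.imread('pics/scene0.png')
a=cv2.resize(t[180:350,240:340],None,fx=3.5,fy=3.5,interpolation=2)
b=cv2.resize(s[180:300,120:230],None,fx=3.5,fy=3.5,interpolation=2)
c=cv2.resize(t[225:315,425:490],None,fx=2,fy=2,interpolation=2)
im=np.zeros((600,740,3),np.uint8); im[:595,:350]=a; im[:420,352:352+385]=b; im[420:600,400:530]=c
cv2.imwrite('pics/crop.png',im)
for n,(u,v),z in [('bolt',(272,242),.071),('bore',(275,221.5),.042),('end',(313,329),.059),('beadtop?',(465,247),.10),('bigw',(450,293),.1),('red',(513,249),.1),('blue',(452,210),.08)]:
    print(n,onz('top0',u,v,z).round(4))
E
```

```text
bolt [0.6369 0.1109 0.071 ]
bore [0.6888 0.1023 0.042 ]
end [0.4414 0.0438 0.059 ]
beadtop? [ 0.5708 -0.2958  0.1   ]
bigw [ 0.4793 -0.2477  0.1   ]
red [ 0.5543 -0.3954  0.1   ]
blue [ 0.6581 -0.2883  0.08  ]
```

View pics/crop.png

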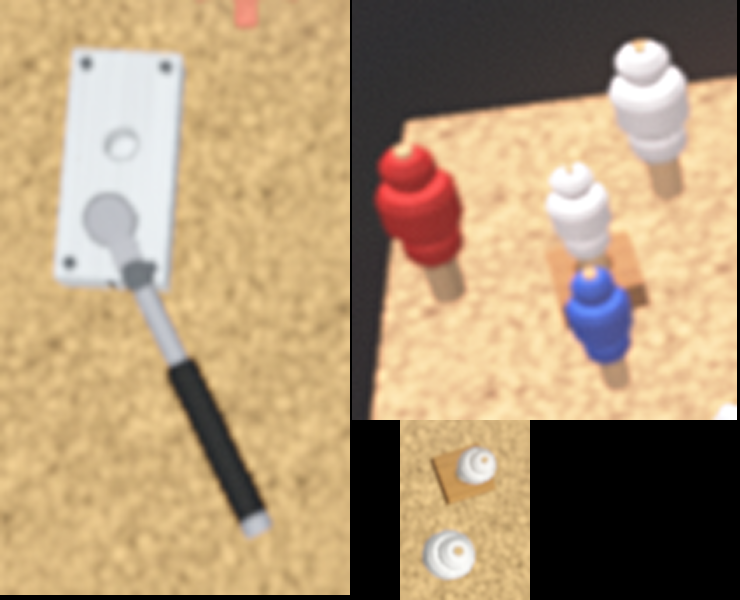

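The crop confirms it: the small white cluster (top view cap at about (467,245), scene cap at about (182,228)) stands in the wooden rest block. The larger white one stands free.

```bash
python3 - <<'E'
from h import *
for n,a,b in [('small',(467,245),(182.3,228)),('bigw',(454,290),(120+289/3.5,180+45/3.5)),('red',(517,246),(120+52/3.5,180+150/3.5)),('blue',(454,207),(120+238/3.5,180+272/3.5))]:
    p,e=cross(ray('top0',*a),ray('scene0',*b)); print(n,p.round(4),e.round(4))
print('small105',onz('top0',467,245,.105), onz('scene0',182.3,228,.105))
q=[onz('top0',240+u/3.5,180+v/3.5,z) for u,v,z in [(122,146,.042),(110,219,.071),(257,524,.059),(73,50,.042),(183,55,.042),(168,288,.042),(55,280,.042),(183,367,.059)]]
for x in q: print(x.round(4))
print('rolls', np.degrees(np.arctan2(*(R(ctrl.get_obs()['eef_rot'])[[1,0],0]))))
E
```

```text
small [ 0.5741 -0.2999  0.103 ] 0.0002
bigw [ 0.4831 -0.2499  0.1253] 0.0009
red [ 0.5569 -0.397   0.1213] 0.0012
blue [ 0.6615 -0.2904  0.0921] 0.0003
small105 [ 0.57384446 -0.29923621  0.105     ] [ 0.57663001 -0.29963027  0.105     ]
[0.6883 0.1027 0.042 ]
[0.6358 0.1122 0.071 ]
[0.4398 0.0431 0.059 ]
[0.7564 0.1281 0.042 ]
[0.7442 0.057  0.042 ]
[0.5927 0.0828 0.042 ]
[0.6065 0.1536 0.042 ]
[0.54   0.0776 0.059 ]
rolls -76.77687331120057
```

Request:
{"api": "move_arm", "payload": {
  "moves": [
    {"x": -1.0,"y": -3.2},
    {"x": -1.52,"y": -4.9,"z": 0.5},
    {"x": -1.52,"y": -4.9,"z": 0.5},
    {"x": -1.52,"y": -4.9,"z": 0.5},
    {"x": -1.52,"y": -4.9,"z": 0.5}
  ]
}}

```text
validation failed for argument at $.mo...
```

Request:
{"api": "move_arm", "payload": {
  "moves": [
    {"x": -1.52,"y": -4.9,"z": 0.5},
    {"x": -1.52,"y": -4.9,"z": 0.5},
    {"x": -1.52,"y": -4.9,"z": 0.5},
    {"x": -1.52,"y": -4.9,"z": 0.5},
    {"x": -1.52,"y": -4.9,"z": 0.4}
  ]
}}

```text
validation failed for argument at $.mo...
```

Request:
{"api": "move_arm", "payload": {
  "moves": [
    {"x": -0.5,"y": -1.7,"roll": -6},
    {"roll": -6},
    {"gripper": 75},
    {}
  ]
}}

```text
validation failed for argument at $.mo...
```

```bash
python3 - <<'E'
from h import *
c=save('wrist','w1'); o=ctrl.get_obs(); d=np.load('pics/w1.npz'); print(d['k'],d['T'].round(3).tolist()); print(o['eef_pos'],o['eef_rot'],o['opening'],o['time_s'],o['wrist_force'])
E
```

```text
[371.64829954 371.64829954 317.32255794 233.46815048] [[1.0, 0.0, -0.001, -0.002], [-0.0, -0.957, -0.291, -0.073], [-0.001, 0.291, -0.957, 0.03], [0.0, 0.0, 0.0, 1.0]]
[ 0.13153988 -0.55955232  0.40396251] [-5.45326405e-04  7.83812917e-01 -6.20996629e-01 -4.47522163e-04] 1.0016047566020254 0.15 [ 0.09456408 -0.04187806 -0.61520987]
```

View pics/w1.png

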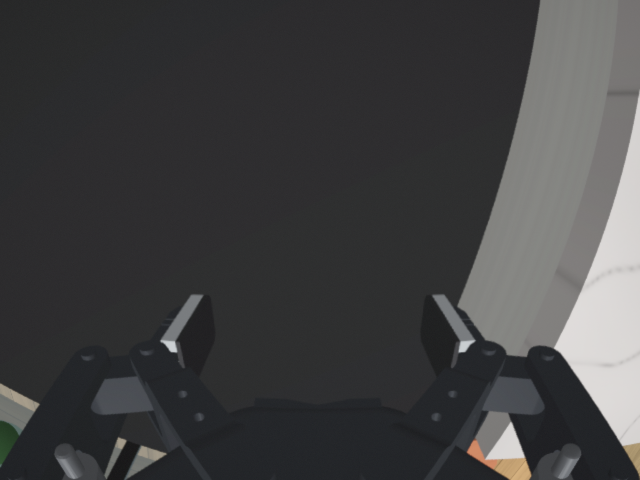

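The moves were refused because every row needs all of its fields. The picture only shows the gripper over black table.

Request:
{"api": "move_arm", "payload": {
  "moves": [
    {"gripper": 75,"x": -1.0,"y": -3.2,"z": 0,"roll": 0},
    {"gripper": 75,"x": -1.52,"y": -4.9,"z": 0.5,"roll": 0},
    {"gripper": 75,"x": -1.52,"y": -4.9,"z": 0.5,"roll": 0},
    {"gripper": 75,"x": -1.52,"y": -4.9,"z": 0.5,"roll": 0},
    {"gripper": 75,"x": -1.52,"y": -4.9,"z": 0.5,"roll": 0}
  ]
}}

```text
time_s: 0.78
eef_pos: [0.3385, -0.4376, 0.3843]
eef_rot: [-0.0, 0.784, -0.621, -0.0]
wrist_force: [0.2, 0.4, 0.4]
opening: 0.749
```

Request:
{"api": "move_arm", "payload": {
  "moves": [
    {"gripper": 75,"x": -1.52,"y": -4.9,"z": 0.5,"roll": 0},
    {"gripper": 75,"x": -1.52,"y": -4.9,"z": 0.5,"roll": 0},
    {"gripper": 75,"x": -1.52,"y": -4.9,"z": 0.5,"roll": 0},
    {"gripper": 75,"x": -1.52,"y": -4.9,"z": 0.5,"roll": 0},
    {"gripper": 75,"x": -1.52,"y": -4.9,"z": 0.4,"roll": 0}
  ]
}}

```text
time_s: 1.4
eef_pos: [0.5597, -0.3075, 0.3601]
eef_rot: [0.0, 0.784, -0.621, -0.0]
wrist_force: [0.5, -0.5, 0.4]
opening: 0.745
```

Request:
{"api": "move_arm", "payload": {
  "moves": [
    {"gripper": 75,"x": -0.5,"y": -1.7,"z": 0,"roll": -6},
    {"gripper": 75,"x": 0,"y": 0,"z": 0,"roll": -6},
    {"gripper": 75,"x": 0,"y": 0,"z": 0,"roll": 0}
  ]
}}

```text
time_s: 1.78
eef_pos: [0.574, -0.2995, 0.3601]
eef_rot: [-0.0, 0.844, -0.536, -0.0]
wrist_force: [0.8, -1.2, -0.6]
opening: 0.754
```

```bash
python3 - <<'E'
from h import *
c=save('wrist','w2'); o=ctrl.get_obs(); print(o['eef_pos'],o['eef_rot'],o['opening'],o['time_s'],o['wrist_force'])
E
```

```text
[ 0.57375637 -0.29981507  0.36023883] [-1.53026908e-05  8.43887386e-01 -5.36520195e-01 -3.99483559e-04] 0.7550642181456104 1.825 [0.01094948 0.10261348 0.01994295]
```

View pics/w2.png

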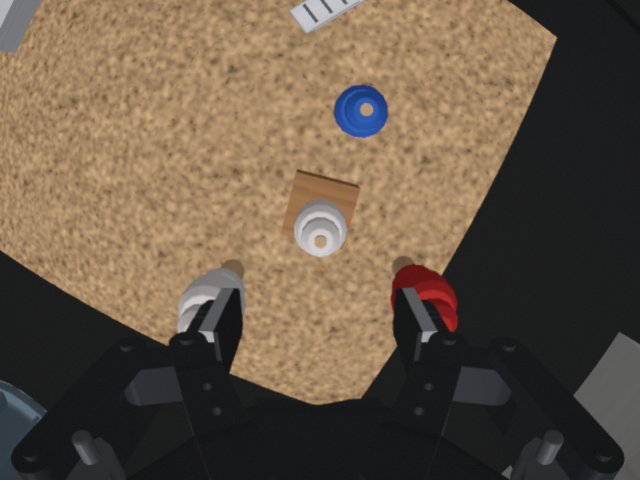

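Wrist view: the small white cluster's cap is at (320,241), above the rest block. Big white and red sit outside the jaw path.

```bash
python3 - <<'E'
from h import *
im=cv2.imread('pics/w2.png').astype(int)
m=np.zeros((480,640),bool); sub=im[228:254,308:334]; k=(sub[:,:,2]-sub[:,:,0]>30); ys,xs=np.nonzero(k); print(xs.mean()+308,ys.mean()+228,k.sum())
u,v=xs.mean()+308,ys.mean()+228
p=onz('w2',u,v,.105); print(p)
d=p-ctrl.get_obs()['eef_pos']; X=R(ctrl.get_obs()['eef_rot']); print('tool cm',(X.T@d*100).round(2))
# blue/white hull check: outline centroid of largest bead
hsv=cv2.cvtColor(cv2.imread('pics/w2.png'),cv2.COLOR_BGR2HSV); w=((hsv[:,:,1]<60)&(hsv[:,:,2]>110)).astype(np.uint8); w[:190]=0;w[265:]=0;w[:,:285]=0;w[:,355:]=0
ct=max(cv2.findContours(w,0,1)[0],key=cv2.contourArea); print(cv2.minEnclosingCircle(ct),cv2.boundingRect(ct))
E
```

```text
320.552 241.88 125
[ 0.57394567 -0.29970847  0.105     ]
tool cm [ 2.000e-02 -3.000e-02  2.552e+01]
((320.5, 227.9107208251953), 28.44756507873535) (294, 200, 53, 57)
```

Request:
{"api": "move_arm", "payload": {
  "moves": [
    {"gripper": 75,"x": 0,"y": 0,"z": 4,"roll": 0},
    {"gripper": 75,"x": 0,"y": 0,"z": 4,"roll": 0},
    {"gripper": 75,"x": 0,"y": 0,"z": 3,"roll": 0},
    {"gripper": 75,"x": 0,"y": 0,"z": 2,"roll": 0},
    {"gripper": 75,"x": 0,"y": 0,"z": 0.5,"roll": 0}
  ]
}}

```text
time_s: 2.45
eef_pos: [0.5733, -0.2999, 0.2244]
eef_rot: [-0.0, 0.844, -0.536, -0.001]
wrist_force: [0.4, -0.3, 0.8]
opening: 0.752
```

Request:
{"api": "move_arm", "payload": {
  "moves": [
    {"gripper": 38,"x": 0,"y": 0,"z": 0,"roll": 0},
    {"gripper": 30,"x": 0,"y": 0,"z": 0,"roll": 0},
    {"gripper": 20,"x": 0,"y": 0,"z": 0,"roll": 0},
    {"gripper": 20,"x": 0,"y": 0,"z": 0,"roll": 0}
  ]
}}

```text
time_s: 2.95
eef_pos: [0.5745, -0.3003, 0.2274]
eef_rot: [0.0, 0.844, -0.536, 0.002]
wrist_force: [0.9, 0.3, 6.2]
opening: 0.42
```

```bash
python3 - <<'E'
from h import *
save('wrist','w3'); save('scene','s3'); o=ctrl.get_obs(); print(o['eef_pos'],o['eef_rot'],o['opening'],o['wrist_force'],o['torque'])
a=cv2.imread('pics/w3.png')[200:480,130:510]; b=cv2.resize(cv2.imread('pics/s3.png')[170:290,130:240],None,fx=3.5,fy=3.5)
im=np.zeros((420,800,3),np.uint8); im[:280,:380]=a; im[:,400:785]=b; cv2.imwrite('pics/c3.png',im)
E
```

```text
[ 0.57445805 -0.30037163  0.22735275] [ 1.51687639e-04  8.44436739e-01 -5.35653144e-01  1.50985251e-03] 0.4229344319104223 [0.16289488 0.18300569 6.03950683] [-0.02330658 -0.03575847 -0.00055917]
```

View pics/c3.png

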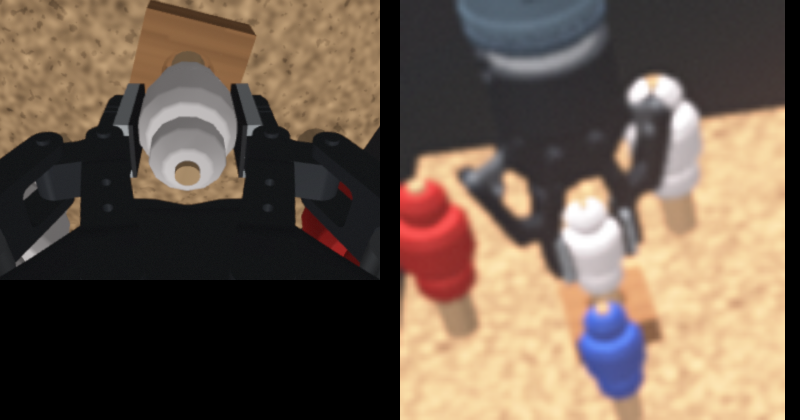

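The grip looks right: both pads sit on the widest bead and the piece is upright. Next: lift, turn and carry.

Request:
{"api": "move_arm", "payload": {
  "moves": [
    {"gripper": 20,"x": 0,"y": 0,"z": -1,"roll": 0},
    {"gripper": 20,"x": 0,"y": 0,"z": -2,"roll": 0},
    {"gripper": 20,"x": 0,"y": 0,"z": -3,"roll": 8.7},
    {"gripper": 20,"x": 0,"y": 0,"z": -3,"roll": 8.7},
    {"gripper": 20,"x": 0,"y": 0,"z": -1,"roll": 8.7}
  ]
}}

```text
time_s: 3.68
eef_pos: [0.5744, -0.3002, 0.3297]
eef_rot: [0.0, -0.7, 0.714, -0.002]
wrist_force: [0.4, -0.9, -2.8]
opening: 0.422
```

Request:
{"api": "move_arm", "payload": {
  "moves": [
    {"gripper": 20,"x": 0,"y": 0,"z": 0,"roll": 8.8},
    {"gripper": 20,"x": -2.5,"y": -0.25,"z": 0,"roll": 0},
    {"gripper": 20,"x": -4,"y": -0.45,"z": 0,"roll": 0},
    {"gripper": 20,"x": -4.5,"y": -0.5,"z": 0,"roll": 0},
    {"gripper": 20,"x": -5,"y": -0.55,"z": 0,"roll": 0}
  ]
}}

```text
time_s: 4.3
eef_pos: [0.6181, -0.1429, 0.3262]
eef_rot: [0.0, -0.646, 0.764, 0.0]
wrist_force: [0.6, 0.0, -1.8]
opening: 0.42
```

Request:
{"api": "move_arm", "payload": {
  "moves": [
    {"gripper": 20,"x": -5,"y": -0.55,"z": 0,"roll": 0},
    {"gripper": 20,"x": -5,"y": -0.55,"z": 0,"roll": 0},
    {"gripper": 20,"x": -5,"y": -0.55,"z": 0,"roll": 0},
    {"gripper": 20,"x": -4.5,"y": -0.5,"z": 0,"roll": 0},
    {"gripper": 20,"x": -3.5,"y": -0.38,"z": 0,"roll": 0}
  ]
}}

```text
time_s: 4.92
eef_pos: [0.6813, 0.0808, 0.3262]
eef_rot: [0.0, -0.647, 0.763, 0.0]
wrist_force: [-0.2, -0.6, -1.9]
opening: 0.424
```

Request:
{"api": "move_arm", "payload": {
  "moves": [
    {"gripper": 20,"x": -2,"y": -0.2,"z": 0,"roll": 0},
    {"gripper": 20,"x": -0.6,"y": -0.07,"z": 0,"roll": 0},
    {"gripper": 20,"x": 0,"y": 0,"z": 0,"roll": 0}
  ]
}}

```text
time_s: 5.3
eef_pos: [0.6885, 0.1021, 0.3256]
eef_rot: [-0.0, -0.645, 0.764, -0.0]
wrist_force: [0.9, -1.2, -2.1]
opening: 0.42
```

```bash
python3 - <<'E'
from h import *
save('wrist','w4'); save('scene','s4'); save('top','t4');o=ctrl.get_obs(); print(o['eef_pos'],o['eef_rot'],o['opening'],o['wrist_force'],o['time_s'])
X=R(o['eef_rot']); print(np.degrees(np.arctan2(X[1,0],X[0,0])), X[:,2])
a=cv2.resize(cv2.imread('pics/w4.png')[30:430,130:510],None,fx=1.05,fy=1.05); b=cv2.resize(cv2.imread('pics/s4.png')[150:310,310:420],None,fx=3.5,fy=3.5)
im=np.zeros((600,800,3),np.uint8); im[:a.shape[0],:a.shape[1]]=a; im[:b.shape[0],405:405+b.shape[1]]=b; cv2.imwrite('pics/c4.png',im)
E
```

```text
[0.68856006 0.10115239 0.32569543] [-2.01739022e-04 -6.44406014e-01  7.64683495e-01 -3.93135077e-05] 0.4205452453115244 [ 0.59178216  0.02450985 -1.35301993] 5.45
-99.75768590139525 [-2.57865279e-04 -3.20128459e-04 -9.99999916e-01]
```

View pics/c4.png

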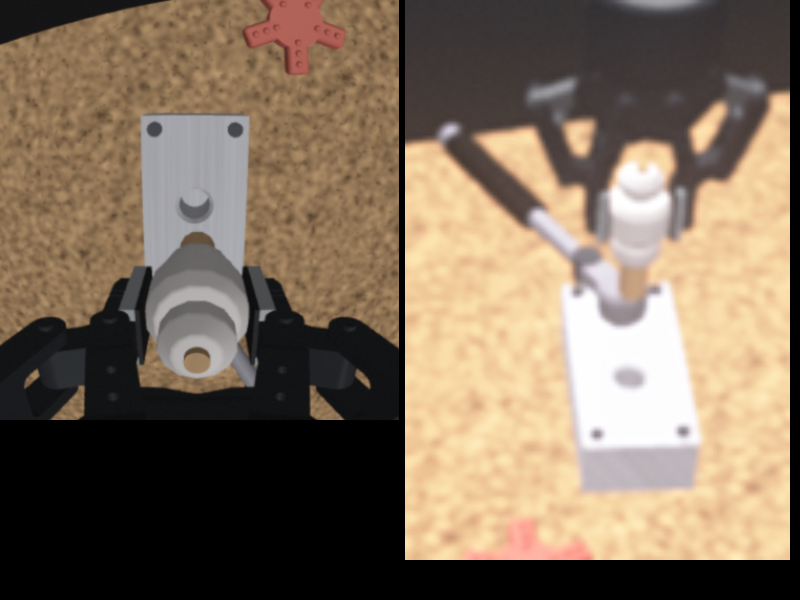

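```bash
python3 - <<'E'
from h import *
im=cv2.imread('pics/w4.png'); g=cv2.cvtColor(im,6)
print('bore w',onz('w4',314.8,225.2,.042),'scene',onz('s4',374,257.7,.042))
# block corners screws
for u,v in [(154.5,129),(235,129)]: print('screw',onz('w4',u/1.05+130,v/1.05+30,.042))
for u,v in [(142,116),(249,116)]: print('corner',onz('w4',u/1.05+130,v/1.05+30,.042))
print('cap',onz('w4',196.5/1.05+130,361/1.05+30,.2033))
o,D=ray('w4',197/1.05+130,233/1.05+30)
cv2.imwrite('pics/b4.png',cv2.resize(im[190:300,250:390],None,fx=5,fy=5,interpolation=2))
E
```

```text
bore w [0.6909605  0.10465205 0.042     ] scene [0.69520203 0.10278846 0.042     ]
screw [0.74573163 0.12125151 0.042     ]
screw [0.73694403 0.06985229 0.042     ]
corner [0.75561757 0.12770694 0.042     ]
corner [0.7439795  0.05952427 0.042     ]
cap [0.68840066 0.10361649 0.2033    ]
```

View pics/b4.png

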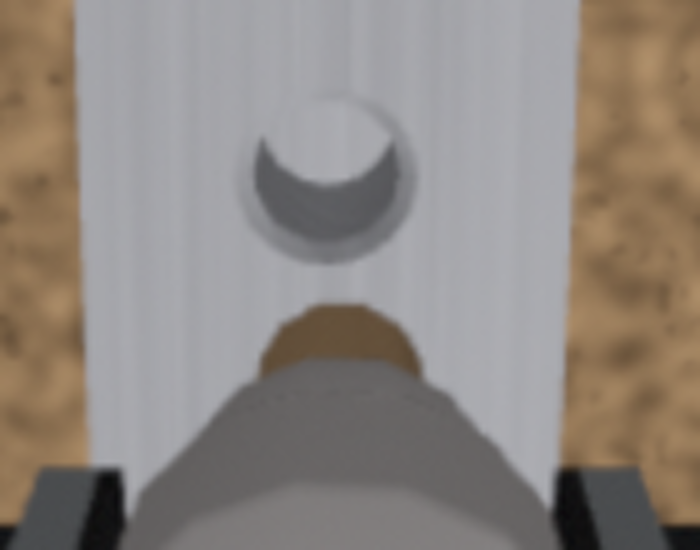

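Request:
{"api": "move_arm", "payload": {
  "moves": [
    {"gripper": 20,"x": -0.15,"y": -0.14,"z": 1.5,"roll": 0},
    {"gripper": 20,"x": 0,"y": 0,"z": 2,"roll": 0},
    {"gripper": 20,"x": 0,"y": 0,"z": 1.5,"roll": 0},
    {"gripper": 20,"x": 0,"y": 0,"z": 0,"roll": 0},
    {"gripper": 20,"x": 0,"y": 0,"z": 0,"roll": 0}
  ]
}}

```text
time_s: 6.08
eef_pos: [0.6904, 0.1038, 0.2758]
eef_rot: [0.0, -0.645, 0.764, -0.0]
wrist_force: [0.6, -0.4, -0.9]
opening: 0.416
```

```bash
python3 - <<'E'
from h import *
P=[]
save('wrist','w5'); save('scene','s5'); save('top','t5')
for i in range(4):
    ctrl.camera('wrist'); P.append(ctrl.get_obs()['eef_pos'])
print(np.mean(P,0),np.std(P,0))
a=cv2.resize(cv2.imread('pics/w5.png')[200:400,220:410],None,fx=2.5,fy=2.5,interpolation=2); b=cv2.resize(cv2.imread('pics/s5.png')[200:300,340:400],None,fx=5,fy=5,interpolation=2)
im=np.zeros((520,800,3),np.uint8); im[:a.shape[0],:a.shape[1]]=a; im[:b.shape[0],490:490+b.shape[1]]=b; cv2.imwrite('pics/c5.png',im)
E
```

```text
[0.69045884 0.10382545 0.27646701] [7.28151515e-05 1.59399606e-05 1.65983938e-04]
```

View pics/c5.png

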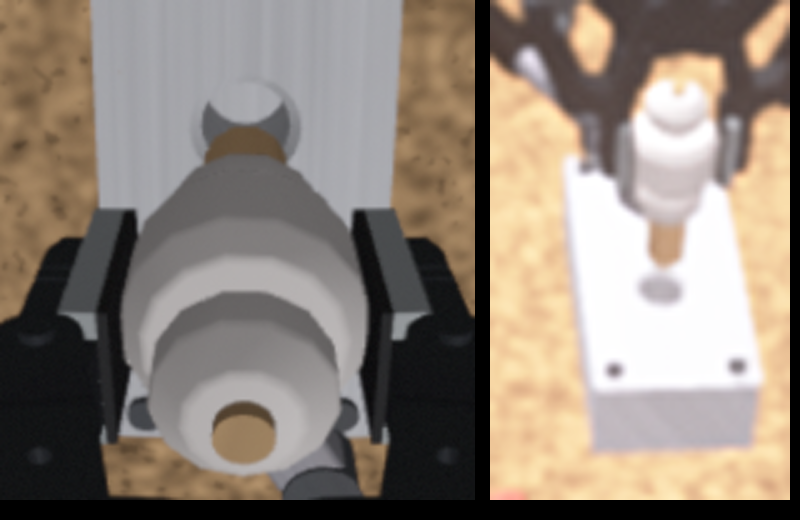

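The picture shows the dowel and bore lined up sideways (both at crop column 246), with the foot just above the mouth.

```bash
python3 - <<'E'
from h import *
W=lambda u,v,z: onz('w5',220+u/2.5,200+v/2.5,z)
S=lambda u,v,z: onz('s5',340+(u-490)/5,200+v/5,z)
b=W(246,128,.042); print('w bore',b,'far ring',W(246,77,.042),'left/right',W(192,128,.042),W(300,128,.042))
f=W(246,125,.0611); print('w foot far edge',f)
print('cap',W(244,435,.2765-.1574+.035))
print('s bore',S(661,290,.042),'s foot',S(665,254,.0591))
E
```

```text
w bore [0.69095901 0.10440355 0.042     ] far ring [0.70313142 0.10234126 0.042     ] left/right [0.69306078 0.11677596 0.042     ] [0.68883191 0.09202912 0.042     ]
w foot far edge [0.69833722 0.10323123 0.0611    ]
cap [0.69083695 0.10511438 0.1541    ]
s bore [0.69621862 0.10294072 0.042     ] s foot [0.69184348 0.10501163 0.0591    ]
```

Request:
{"api": "move_arm", "payload": {
  "moves": [
    {"gripper": 20,"x": 0,"y": -0.15,"z": 0.5,"roll": 0},
    {"gripper": 20,"x": 0,"y": 0,"z": 0.5,"roll": 0},
    {"gripper": 20,"x": 0,"y": 0,"z": 0.5,"roll": 0},
    {"gripper": 20,"x": 0,"y": 0,"z": 0.3,"roll": 0},
    {"gripper": 20,"x": 0,"y": 0,"z": 0.2,"roll": 0}
  ]
}}

```text
time_s: 7.05
eef_pos: [0.6917, 0.1035, 0.2553]
eef_rot: [-0.0, -0.645, 0.764, 0.0]
wrist_force: [-0.5, 0.7, -0.6]
opening: 0.422
```

Request:
{"api": "move_arm", "payload": {
  "moves": [
    {"gripper": 20,"x": 0,"y": 0,"z": 0.4,"roll": 0},
    {"gripper": 20,"x": 0,"y": 0,"z": 0.4,"roll": 0},
    {"gripper": 20,"x": 0,"y": 0,"z": 0,"roll": 0}
  ]
}}

```text
time_s: 7.42
eef_pos: [0.6915, 0.1035, 0.2471]
eef_rot: [-0.0, -0.645, 0.764, 0.0]
wrist_force: [0.0, -0.7, -2.6]
opening: 0.421
```

Request:
{"api": "move_arm", "payload": {
  "moves": [
    {"gripper": 20,"x": 0,"y": 0,"z": 0.4,"roll": 0},
    {"gripper": 20,"x": 0,"y": 0,"z": 0.4,"roll": 0},
    {"gripper": 20,"x": 0,"y": 0,"z": 0.4,"roll": 0},
    {"gripper": 20,"x": 0,"y": 0,"z": 0.2,"roll": 0},
    {"gripper": 20,"x": 0,"y": 0,"z": 0,"roll": 0}
  ]
}}

```text
time_s: 8.05
eef_pos: [0.6916, 0.1035, 0.2334]
eef_rot: [-0.0, -0.645, 0.764, 0.0]
wrist_force: [0.1, -0.4, -1.4]
opening: 0.419
```

Request:
{"api": "move_arm", "payload": {
  "moves": [
    {"gripper": 20,"x": 0,"y": 0,"z": 0.2,"roll": 0},
    {"gripper": 20,"x": 0,"y": 0,"z": 0.1,"roll": 0},
    {"gripper": 20,"x": 0,"y": 0,"z": 0.1,"roll": 0},
    {"gripper": 20,"x": 0,"y": 0,"z": 0,"roll": 0}
  ]
}}

```text
time_s: 8.55
eef_pos: [0.6917, 0.1035, 0.2296]
eef_rot: [-0.0, -0.645, 0.764, 0.0]
wrist_force: [0.4, 0.8, -2.2]
opening: 0.421
```

Request:
{"api": "move_arm", "payload": {
  "moves": [
    {"gripper": 20,"x": 0,"y": 0,"z": 0.1,"roll": 0},
    {"gripper": 20,"x": 0,"y": 0,"z": 0.1,"roll": 0},
    {"gripper": 20,"x": 0,"y": 0,"z": 0,"roll": 0}
  ]
}}

```text
time_s: 8.93
eef_pos: [0.6919, 0.1035, 0.2294]
eef_rot: [0.0, -0.645, 0.764, -0.0]
wrist_force: [-4.8, -0.9, 7.3]
opening: 0.42
```

Request:
{"api": "move_arm", "payload": {
  "moves": [
    {"gripper": 20,"x": 0,"y": 0.08,"z": 0,"roll": 0},
    {"gripper": 20,"x": 0,"y": 0,"z": 0.1,"roll": 0},
    {"gripper": 20,"x": 0,"y": 0,"z": 0,"roll": 0}
  ]
}}

```text
time_s: 9.3
eef_pos: [0.6916, 0.1036, 0.2293]
eef_rot: [0.001, -0.645, 0.764, -0.001]
wrist_force: [-4.2, -0.7, 11.3]
opening: 0.423
```

The dowel is home: it is stiff at TCP z = 0.2293, against 0.2294 expected. Next: ease off, release and lift.

Request:
{"api": "move_arm", "payload": {
  "moves": [
    {"gripper": 20,"x": 0,"y": 0,"z": -0.2,"roll": 0},
    {"gripper": 60,"x": 0,"y": 0,"z": 0,"roll": 0},
    {"gripper": 75,"x": 0,"y": 0,"z": 0,"roll": 0},
    {"gripper": 75,"x": 0,"y": 0,"z": 0,"roll": 0},
    {"gripper": 75,"x": 0,"y": 0,"z": -0.5,"roll": 0}
  ]
}}

```text
time_s: 9.93
eef_pos: [0.6907, 0.1037, 0.2332]
eef_rot: [-0.0, -0.645, 0.764, 0.0]
wrist_force: [0.6, 0.1, 0.6]
opening: 0.748
```

Request:
{"api": "move_arm", "payload": {
  "moves": [
    {"gripper": 75,"x": 0,"y": 0,"z": -1.5,"roll": 0},
    {"gripper": 75,"x": 0,"y": 0,"z": -3,"roll": 0},
    {"gripper": 75,"x": 0,"y": 0,"z": -4,"roll": 0},
    {"gripper": 75,"x": 0,"y": 0,"z": -3,"roll": 0},
    {"gripper": 75,"x": 0,"y": 0,"z": -1,"roll": 0}
  ]
}}

```text
time_s: 10.55
eef_pos: [0.6916, 0.1037, 0.3628]
eef_rot: [0.002, -0.645, 0.764, -0.002]
wrist_force: [0.5, 0.4, 0.6]
opening: 0.747
```

```bash
python3 - <<'E'
from h import *
save('wrist','w6'); save('scene','s6'); save('top','t6'); o=ctrl.get_obs(); print(o['eef_pos'],o['q'],o['time_s'])
print('rain base',onz('top0',172,232,0), 'top',onz('top0',150,216,.13))
a=cv2.resize(cv2.imread('pics/w6.png')[100:480,130:510],None,fx=1.05,fy=1.05); b=cv2.resize(cv2.imread('pics/s6.png')[150:300,300:410],None,fx=3.5,fy=3.5)
im=np.zeros((530,800,3),np.uint8); im[:a.shape[0],:a.shape[1]]=a; im[:b.shape[0],405:405+b.shape[1]]=b; cv2.imwrite('pics/c6.png',im)
E
```

```text
[0.69079983 0.10367601 0.35870587] [-2.04799209e-02  4.87606952e-01  1.30444408e+00  5.68991900e-06
  1.34930274e+00  1.71912033e+00] 10.7
rain base [0.70324104 0.34806372 0.        ] top [0.71107074 0.35249724 0.13      ]
```

View pics/c6.png

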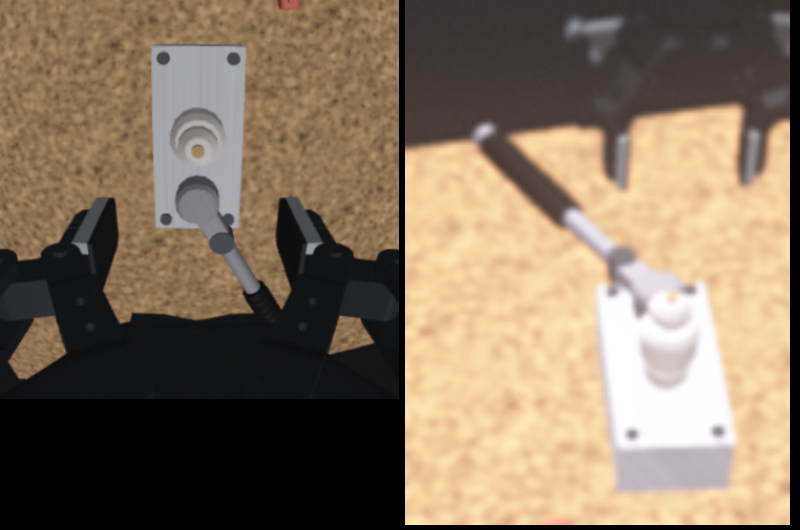

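Placed and upright: in the wrist view the cluster sits in the bore at crop (197,140), with the bead on the block face. Next: go to the wrench handle with the fingers shut.

Request:
{"api": "move_arm", "payload": {
  "moves": [
    {"gripper": 0,"x": 1.8,"y": 2.31,"z": 0,"roll": 0},
    {"gripper": 0,"x": 2.8,"y": 4,"z": 0,"roll": 0},
    {"gripper": 0,"x": 2.8,"y": 4,"z": 0,"roll": 0},
    {"gripper": 0,"x": 2.8,"y": 4,"z": 0,"roll": 0},
    {"gripper": 0,"x": 1.03,"y": 2,"z": 0,"roll": 0}
  ]
}}

```text
time_s: 11.32
eef_pos: [0.5087, 0.0198, 0.3565]
eef_rot: [-0.001, -0.645, 0.765, 0.002]
wrist_force: [0.6, -0.4, 0.4]
opening: -0.003
```

Request:
{"api": "move_arm", "payload": {
  "moves": [
    {"gripper": 0,"x": 0,"y": 0,"z": 0,"roll": -10.7},
    {"gripper": 0,"x": 0,"y": 0,"z": 0,"roll": -10.7},
    {"gripper": 0,"x": 0,"y": 0,"z": 0,"roll": -10.7},
    {"gripper": 0,"x": 0,"y": 0,"z": 0,"roll": -10.7},
    {"gripper": 0,"x": 0,"y": 0,"z": 0,"roll": -10.7}
  ]
}}

```text
time_s: 11.95
eef_pos: [0.5106, 0.0204, 0.3568]
eef_rot: [0.0, 0.921, -0.389, -0.002]
wrist_force: [-0.9, 0.4, 0.9]
opening: 0.003
```

Request:
{"api": "move_arm", "payload": {
  "moves": [
    {"gripper": 0,"x": 0,"y": 0,"z": 0,"roll": -10.7},
    {"gripper": 0,"x": 0,"y": 0,"z": 0,"roll": -10.7},
    {"gripper": 0,"x": 0,"y": 0,"z": 0,"roll": -10.7},
    {"gripper": 0,"x": 0,"y": 0,"z": 0,"roll": -10.7},
    {"gripper": 0,"x": 0,"y": 0,"z": 0,"roll": -10.7}
  ]
}}

```text
time_s: 12.58
eef_pos: [0.5106, 0.0205, 0.3567]
eef_rot: [-0.0, 0.998, 0.067, -0.002]
wrist_force: [0.1, 0.3, 0.2]
opening: 0.001
```

Request:
{"api": "move_arm", "payload": {
  "moves": [
    {"gripper": 0,"x": 0,"y": 0,"z": 0,"roll": -10.7},
    {"gripper": 0,"x": 0,"y": 0,"z": 0,"roll": -1.4},
    {"gripper": 0,"x": 0,"y": 0,"z": 0,"roll": 0}
  ]
}}

```text
time_s: 12.95
eef_pos: [0.511, 0.0204, 0.3578]
eef_rot: [-0.0, 0.986, 0.167, -0.001]
wrist_force: [-0.7, -0.3, -0.2]
opening: -0.001
```

```bash
python3 - <<'E'
from h import *
save('wrist','w7'); o=ctrl.get_obs(); X=R(o['eef_rot']); print(o['eef_pos'],o['q'],o['time_s'],np.degrees(np.arctan2(X[1,0],X[0,0])),o['opening'])
E
```

```text
[0.51107109 0.02041465 0.35800885] [-1.92476368e-01  8.73806168e-02  1.81083091e+00  3.68624249e-06
  1.24465099e+00 -5.28703967e-01] 13.0 19.26437479375631 -0.001435437463353944
```

View pics/w7.png

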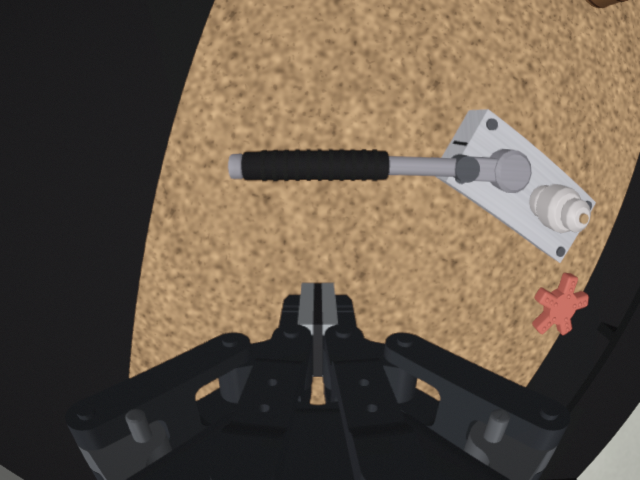

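The handle lies parallel to tool x at row 165, with its grip spanning columns 243–388. The shut fingers are below it in the image, on the -y side.

```bash
python3 - <<'E'
from h import *
d=np.load('pics/w7.npz'); X=R(d['q'])
for n,u,v,z in [('grip out',243,165,.059),('grip in',388,165,.059),('end',229,165,.059),('head',513,172,.071),('cap',577,215,.107)]:
    p=onz('w7',u,v,z); print(n,p.round(4),'tool',(X.T@(p-d['p'])*100).round(2))
E
```

```text
grip out [0.4434 0.0464 0.059 ] tool [-5.49 -4.66 29.89]
grip in [0.5435 0.0813 0.059 ] tool [ 5.12 -4.66 29.87]
end [0.4332 0.0432 0.059 ] tool [-6.55 -4.69 29.89]
head [0.6351 0.1136 0.071 ] tool [14.83 -4.69 28.66]
cap [0.6816 0.1047 0.107 ] tool [18.92 -2.31 25.05]
```

Request:
{"api": "move_arm", "payload": {
  "moves": [
    {"gripper": 0,"x": 0,"y": 0,"z": 4,"roll": 0},
    {"gripper": 0,"x": 0,"y": 0,"z": 4,"roll": 0},
    {"gripper": 0,"x": 0,"y": 0,"z": 4,"roll": 0},
    {"gripper": 0,"x": 0,"y": 0,"z": 2.5,"roll": 0},
    {"gripper": 0,"x": 0,"y": 0,"z": 0.4,"roll": 0}
  ]
}}

```text
time_s: 13.62
eef_pos: [0.5102, 0.0205, 0.2078]
eef_rot: [-0.001, 0.986, 0.168, -0.002]
wrist_force: [-0.4, -0.4, 0.2]
opening: -0.002
```

Request:
{"api": "move_arm", "payload": {
  "moves": [
    {"gripper": 0,"x": 0,"y": -0.8,"z": 0,"roll": 0},
    {"gripper": 0,"x": 0,"y": -0.5,"z": 0,"roll": 0},
    {"gripper": 0,"x": 0,"y": -0.4,"z": 0,"roll": 0},
    {"gripper": 0,"x": 0,"y": -0.4,"z": 0,"roll": 0},
    {"gripper": 0,"x": 0,"y": -0.3,"z": 0,"roll": 0}
  ]
}}

```text
time_s: 14.25
eef_pos: [0.5034, 0.0431, 0.2101]
eef_rot: [0.0, 0.986, 0.169, 0.0]
wrist_force: [-0.6, -3.8, -0.2]
opening: -0.0
```

Request:
{"api": "move_arm", "payload": {
  "moves": [
    {"gripper": 0,"x": -0.09,"y": -0.79,"z": 0,"roll": 3},
    {"gripper": 0,"x": -0.09,"y": -0.79,"z": 0,"roll": 3},
    {"gripper": 0,"x": -0.09,"y": -0.79,"z": 0,"roll": 3},
    {"gripper": 0,"x": -0.09,"y": -0.79,"z": 0,"roll": 3},
    {"gripper": 0,"x": -0.09,"y": -0.79,"z": 0,"roll": 3}
  ]
}}

```text
time_s: 14.88
eef_pos: [0.4899, 0.0799, 0.21]
eef_rot: [0.001, 0.999, 0.038, 0.0]
wrist_force: [0.2, -4.7, 1.0]
opening: -0.004
```

```bash
cat > st.py <<'E'
from h import *
F=[];P=[]
for i in range(2): ctrl.camera('top'); o=ctrl.get_obs(); F.append(o['wrist_force']); P.append(o['eef_pos'])
X=R(o['eef_rot']); p=np.mean(P,0); B=np.array([.637,.113,p[2]])
print(round(o['time_s'],2),p.round(4),'phi',np.degrees(np.arctan2(X[1,0],X[0,0])).round(1),'Ftool',(X.T@np.mean(F,0)).round(1),'bolt in tool cm',(X.T@(B-p)*100).round(2))
E
python3 st.py
```

```text
14.97 [0.4898 0.0806 0.2099] phi 4.4 Ftool [ 0.2  1.6 -1.4] bolt in tool cm [ 1.493e+01 -2.090e+00  1.000e-02]
```

Request:
{"api": "move_arm", "payload": {
  "moves": [
    {"gripper": 0,"x": -0.09,"y": -0.79,"z": 0,"roll": 3},
    {"gripper": 0,"x": -0.09,"y": -0.79,"z": 0,"roll": 3},
    {"gripper": 0,"x": -0.09,"y": -0.79,"z": 0,"roll": 3},
    {"gripper": 0,"x": -0.09,"y": -0.79,"z": 0,"roll": 3},
    {"gripper": 0,"x": -0.09,"y": -0.79,"z": 0,"roll": 3}
  ]
}}

```text
time_s: 15.6
eef_pos: [0.4865, 0.1194, 0.2098]
eef_rot: [0.0, 0.996, -0.092, -0.0]
wrist_force: [0.3, -3.7, 0.5]
opening: 0.001
```

Request:
{"api": "move_arm", "payload": {
  "moves": [
    {"gripper": 0,"x": -0.06,"y": -0.52,"z": 0,"roll": 2},
    {"gripper": 0,"x": -0.06,"y": -0.52,"z": 0,"roll": 2}
  ]
}}

```text
time_s: 15.85
eef_pos: [0.4873, 0.1298, 0.2097]
eef_rot: [0.0, 0.992, -0.127, -0.0]
wrist_force: [-0.9, -3.8, 1.7]
opening: -0.004
```

```bash
python3 st.py
```

```text
15.95 [0.4874 0.1302 0.2098] phi -14.5 Ftool [ 0.6  2.2 -1. ] bolt in tool cm [14.92 -2.08 -0.  ]
```

Request:
{"api": "move_arm", "payload": {
  "moves": [
    {"gripper": 0,"x": -0.045,"y": -0.39,"z": 0,"roll": 1.5},
    {"gripper": 0,"x": -0.045,"y": -0.39,"z": 0,"roll": 1.5},
    {"gripper": 0,"x": -0.045,"y": -0.39,"z": 0,"roll": 1.5},
    {"gripper": 0,"x": -0.045,"y": -0.39,"z": 0,"roll": 1.5}
  ]
}}

```text
time_s: 16.45
eef_pos: [0.49, 0.1459, 0.2096]
eef_rot: [0.0, 0.984, -0.179, -0.0]
wrist_force: [-1.0, -4.1, 2.5]
opening: -0.002
```

Request:
{"api": "move_arm", "payload": {
  "moves": [
    {"gripper": 0,"x": -0.045,"y": -0.39,"z": 0,"roll": 1.5},
    {"gripper": 0,"x": -0.045,"y": -0.39,"z": 0,"roll": 1.5},
    {"gripper": 0,"x": -0.045,"y": -0.39,"z": 0,"roll": 1.5},
    {"gripper": 0,"x": -0.045,"y": -0.39,"z": 0,"roll": 1.5}
  ]
}}

```text
time_s: 16.95
eef_pos: [0.4943, 0.161, 0.2096]
eef_rot: [0.0, 0.973, -0.231, -0.0]
wrist_force: [-3.7, -2.9, 3.0]
opening: -0.001
```

Request:
{"api": "move_arm", "payload": {
  "moves": [
    {"gripper": 0,"x": -0.045,"y": -0.39,"z": 0,"roll": 1.5},
    {"gripper": 0,"x": -0.045,"y": -0.39,"z": 0,"roll": 1.5},
    {"gripper": 0,"x": -0.045,"y": -0.39,"z": 0,"roll": 1.5}
  ]
}}

```text
time_s: 17.32
eef_pos: [0.4986, 0.172, 0.2095]
eef_rot: [0.0, 0.963, -0.269, -0.0]
wrist_force: [-4.9, -2.3, 1.4]
opening: -0.004
```

Request:
{"api": "move_arm", "payload": {
  "moves": [
    {"gripper": 0,"x": -0.045,"y": -0.39,"z": 0,"roll": 1.5},
    {"gripper": 0,"x": -0.045,"y": -0.39,"z": 0,"roll": 1.5},
    {"gripper": 0,"x": -0.045,"y": -0.39,"z": 0,"roll": 1.5}
  ]
}}

```text
time_s: 17.7
eef_pos: [0.5033, 0.1821, 0.2092]
eef_rot: [0.001, 0.952, -0.306, -0.001]
wrist_force: [-7.0, -6.2, 3.5]
opening: -0.003
```

```bash
python3 st.py
```

```text
17.8 [0.5035 0.1824 0.2093] phi -35.6 Ftool [-2.6  7.  -3.8] bolt in tool cm [14.89 -2.14 -0.02]
```

Request:
{"api": "move_arm", "payload": {
  "moves": [
    {"gripper": 0,"x": -0.055,"y": -0.29,"z": 0,"roll": 1.5},
    {"gripper": 0,"x": -0.055,"y": -0.29,"z": 0,"roll": 1.5}
  ]
}}

```text
time_s: 18.05
eef_pos: [0.5057, 0.1871, 0.2091]
eef_rot: [0.001, 0.944, -0.331, -0.001]
wrist_force: [-7.3, -6.9, 4.0]
opening: 0.0
```

```bash
python3 st.py
```

```text
18.15 [0.5058 0.1873 0.2092] phi -38.6 Ftool [-1.7 10.  -4.7] bolt in tool cm [14.89 -2.39 -0.03]
```

Request:
{"api": "move_arm", "payload": {
  "moves": [
    {"gripper": 0,"x": -0.055,"y": -0.29,"z": 0,"roll": 1.5},
    {"gripper": 0,"x": -0.055,"y": -0.29,"z": 0,"roll": 1.5},
    {"gripper": 0,"x": -0.055,"y": -0.29,"z": 0,"roll": 1.5}
  ]
}}

```text
time_s: 18.52
eef_pos: [0.51, 0.1948, 0.2091]
eef_rot: [0.002, 0.93, -0.368, -0.001]
wrist_force: [-8.5, -7.1, 4.1]
opening: -0.002
```

```bash
python3 st.py; python3 - <<'E'
from h import *
save('top','t8'); save('wrist','w8')
a=cv2.resize(cv2.imread('pics/t8.png')[190:300,200:330],None,fx=3,fy=3,interpolation=2)
b=cv2.imread('pics/w8.png')[0:330,210:610]
im=np.zeros((330,800,3),np.uint8); im[:,:390]=a; im[:,400:]=b; cv2.imwrite('pics/c8.png',im)
E
```

```text
18.62 [0.5101 0.195  0.2092] phi -43.1 Ftool [-0.8  9.9 -4.9] bolt in tool cm [14.87 -2.69 -0.03]
```

View pics/c8.png

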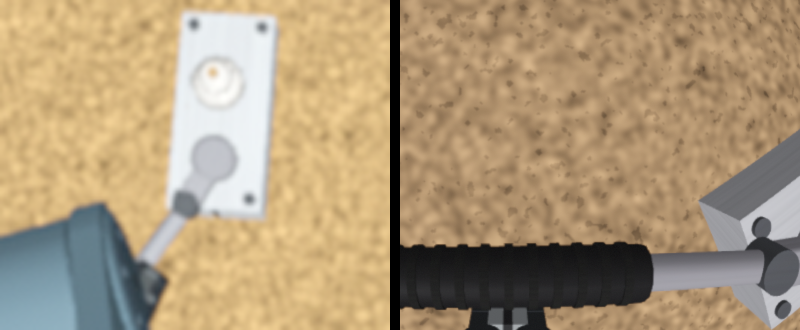

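Force holds at about 10 N while the handle keeps moving: it is breaking over (crop: head neck about 29° against shank about 34°). The bend is roughly 0.12–0.14, so I'll go slightly further to be clearly past 0.12.

Request:
{"api": "move_arm", "payload": {
  "moves": [
    {"gripper": 0,"x": -0.055,"y": -0.29,"z": 0,"roll": 1.5},
    {"gripper": 0,"x": -0.055,"y": -0.29,"z": 0,"roll": 1.5}
  ]
}}

```text
time_s: 18.98
eef_pos: [0.5131, 0.1997, 0.2091]
eef_rot: [0.002, 0.92, -0.392, -0.001]
wrist_force: [-8.9, -7.1, 4.5]
opening: 0.002
```

```bash
python3 st.py; python3 - <<'E'
from h import *
save('wrist','w9')
d=np.load('pics/w9.npz'); 
# handle line and head in wrist view: shank edges by colour along columns
im=cv2.imread('pics/w9.png'); cv2.imwrite('pics/c9.png',cv2.resize(im[150:400,380:640],None,fx=2.4,fy=2.4,interpolation=2))
E
```

```text
19.07 [0.5133 0.1999 0.2092] phi -46.1 Ftool [-1.3 10.1 -4.6] bolt in tool cm [14.84 -2.9  -0.03]
```

Force stayed at about 10 N over roughly 0.16–0.2 rad of bend, past 0.12 and well short of 0.32. Next: ease off and withdraw.

Request:
{"api": "move_arm", "payload": {
  "moves": [
    {"gripper": 0,"x": 0.05,"y": 0.35,"z": 0,"roll": -1.5},
    {"gripper": 0,"x": 0.05,"y": 0.35,"z": 0,"roll": -1.5},
    {"gripper": 0,"x": 0.05,"y": 0.4,"z": 0,"roll": -1.5},
    {"gripper": 0,"x": 0.05,"y": 0.4,"z": 0,"roll": -1.5},
    {"gripper": 0,"x": 0.05,"y": 0.4,"z": 0,"roll": -1.5}
  ]
}}

```text
time_s: 19.75
eef_pos: [0.5033, 0.1842, 0.2097]
eef_rot: [0.0, 0.944, -0.33, 0.001]
wrist_force: [-1.5, -2.9, 0.3]
opening: -0.003
```

```bash
python3 st.py
```

```text
19.85 [0.5032 0.1842 0.2097] phi -38.6 Ftool [ 2.2  4.6 -0.8] bolt in tool cm [14.89 -2.79  0.02]
```

Request:
{"api": "move_arm", "payload": {
  "moves": [
    {"gripper": 0,"x": 0,"y": 0.4,"z": 0,"roll": 0},
    {"gripper": 0,"x": 0,"y": 0.5,"z": 0,"roll": 0},
    {"gripper": 0,"x": 0,"y": 0.8,"z": 0,"roll": 0},
    {"gripper": 0,"x": 0,"y": 1.2,"z": 0,"roll": 0},
    {"gripper": 0,"x": 0,"y": 1.5,"z": 0,"roll": 0}
  ]
}}

```text
time_s: 20.48
eef_pos: [0.4749, 0.1496, 0.2097]
eef_rot: [-0.0, 0.944, -0.33, 0.0]
wrist_force: [-0.0, -0.4, -0.3]
opening: -0.002
```

Request:
{"api": "move_arm", "payload": {
  "moves": [
    {"gripper": 0,"x": 0,"y": 0,"z": -3,"roll": 0},
    {"gripper": 0,"x": 0,"y": 0,"z": -5,"roll": 0},
    {"gripper": 0,"x": 0,"y": 0,"z": -5,"roll": 0},
    {"gripper": 0,"x": 0,"y": 0,"z": -3,"roll": 0},
    {"gripper": 0,"x": 0,"y": 0,"z": 0,"roll": 0}
  ]
}}

```text
time_s: 21.1
eef_pos: [0.4759, 0.1498, 0.3724]
eef_rot: [-0.001, 0.944, -0.33, 0.003]
wrist_force: [0.2, -0.0, 0.4]
opening: -0.0
```

```bash
python3 st.py; python3 - <<'E'
from h import *
save('wrist','w10'); save('scene','s10'); save('top','t10')
im=cv2.imread('pics/w10.png'); g=im.max(2)
# black grip in wrist view: dark blob above fingers
m=((g<55)).astype(np.uint8); m[270:]=0
for c in sorted(cv2.findContours(m,0,1)[0],key=cv2.contourArea)[-4:]:
    (x,y),(w,h),a=cv2.minAreaRect(c); print('dark',round(x),round(y),round(w),round(h),round(a,1),cv2.contourArea(c), onz('w10',x,y,.059).round(4))
    l=cv2.fitLine(c,2,0,.01,.01).ravel(); t=[onz('w10',l[2]+s*40*l[0],l[3]+s*40*l[1],.059) for s in(-1,1)]; d=t[1]-t[0]; print('  line ang',np.degrees(np.arctan2(d[1],d[0])).round(1), 'bolt off-line mm',1e3*np.cross(d[:2]/np.linalg.norm(d[:2]),np.array([.6355,.1135])-t[0][:2]).round(4))
# bystander check: scene & top diffs of star/rainstick/fidget patches vs start
for n,f,bx in [('star','top',(290,150,330,192)),('rain','top',(138,205,180,242)),('fidget','top',(403,170,426,202)),('star','scene',(325,295,366,332)),('rain','scene',(470,207,506,267)),('fidget','scene',(210,293,240,325))]:
    a=cv2.imread(f'pics/{f}0.png'); b=cv2.imread(f'pics/{f[0]}10.png'); x0,y0,x1,y1=bx
    print(n,f,cv2.absdiff(a,b)[y0:y1,x0:x1].mean().round(2))
# white bead on bore in scene: compare with s6
print('bead vs s6',cv2.absdiff(cv2.imread('pics/s6.png'),cv2.imread('pics/s10.png'))[228:262,362:386].mean())
E
```

```text
21.2 [0.4751 0.1498 0.3698] phi -38.6 Ftool [0.4 0.  0.9] bolt in tool cm [ 1.495e+01 -7.220e+00 -1.000e-02]
dark 454 149 10 2 11.3 7.5 [0.5934 0.1298 0.059 ]
  line ang -47.8 bolt off-line mm 19.900000000000002
dark 608 50 101 61 90.0 3365.5 [0.789  0.1129 0.059 ]
  line ang -101.7 bolt off-line mm -173.9
dark 315 140 29 141 86.2 3700.0 [0.5111 0.2004 0.059 ]
  line ang -34.4 bolt off-line mm -1.5
dark 110 134 269 221 90.0 34928.5 [0.3866 0.3163 0.059 ]
  line ang -112.0 bolt off-line mm 345.2
star top 3.49
rain top 3.31
fidget top 3.78
star scene 0.56
rain scene 0.76
fidget scene 0.36
bead vs s6 2.9101307189542482<stdin>:8: DeprecationWarning: Arrays of 2-dimensional vectors are deprecated. Use arrays of 3-dimensional vectors instead. (deprecated in NumPy 2.0)
```

```bash
python3 -c "
from bench import ctrl
print(ctrl.hand_in())"
```

```text
the job is handed in; nothing more can be done
None
```

I stood the small white bead cluster's dowel in the clamp's bore and let go of it. Then I turned the wrench clockwise until the handle broke over, and handed the job in at about 21 s of the 67 s allowed.

- **Dowel:** I picked the smaller white cluster from the rest block. It came up stiff in the bore at TCP z = 0.2293 m, against 0.2294 m expected for fully home. The pressing force peaked at about 11 N. Pictures after release show it upright on the block's top face.
- **Wrench:** I pushed the handle round about 54° at around 4 N. The wedge then came up solid, and the force levelled at about 10 N while the handle bent an estimated 0.16–0.2 rad. That is past the 0.12 break-over point and well short of the 0.32 forced limit. The handle angle during the bend is worked out from the tool's motion, not measured directly.
- **After backing off:** The handle's line passes within 1.5 mm of the bolt axis, so it has sprung straight. It sits at the tightened angle, having eased back about 1–2°, and the arm touches nothing.
- **Bystanders:** The star, rainstick and fidget slider look unmoved in the scene camera (mean pixel change under 0.8). The top camera differed by about 3.5 for all three alike, which I take to be a lighting change.
- **Not confirmed by eye:** The 12-picture limit ran out before a last look at the final state. The last check on the cluster was a pixel comparison, which showed a small change (2.9) that I put down to lighting and did not follow up.

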